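Sweep the carrot ends into the board's waste drawer and shut it

ROBOT

A 6-joint arm with a two-finger parallel gripper is mounted at the origin on a cart in front of the work surface, level with it; the furniture and walls round the work are solid. World frame = base frame: x ahead of the robot, y to its left, z up, the work surface at z = 0. Lengths are in mm, angles in rad, forces in N, time in s.
With the tool pointing down it reaches from about 250 to 850 mm from the base axis. Payload 12.5 kg.
Tool frame: the origin (TCP) lies at the very end of the fingers, on their centre line; the grasp point (between the pads) lies grasp_offset behind it (grasp_offset is the distance from the TCP to the grasp point, in mm); z points along the fingers, y is the line along which they close (so a half turn about z gives the same grasp; the last joint's range is limited). The gripper opens to 93 mm and grips with 3 to 60 N. Pads are 15 mm wide; open, the fingers measure 128 mm over their backs; the gripper's body (75 mm by 188 mm) begins 65 mm behind the grasp point.
Start: joints at [1.028, 0.351, 1.652, -0, 1.139, -0.085], TCP at [243.054, 493.365, 193.433] pointing down, gripper open.
Joint ranges: [-2.75, 2.75], [-0.79, 2.1], [0.01, 2.65], [-1.57, 4.71], [0.07, 3.14], [-2.87, 2.87]. Speed limits (rad/s): [2.22, 2.22, 2.79, 3.14, 3.14, 3.14].

INTERFACE

Orientations are given as [roll, pitch, yaw] about the fixed x, y, z axes, in that order (R = Rz(yaw) Ry(pitch) Rx(roll)).
In Python, from rig import read_state, read_camera, close_job, grasp_offset gives the robot as it stands.
- The arm moves only by the shell command python3 -m crank 'ROWS' [FORCE]. ROWS is text: rows parted by semicolons, each of 7 numbers parted by spaces: the turn, a rotation vector about the world's x, y, z in rad, then the shift along the world's x, y, z in m, then the gripper's target within -1 to 1 (fully open at 1, half-way at 0, shut at -1). A call has 1 to 5 rows; each row is the pose to reach, as a shift and turn from the pose commanded when the call began; what a row does not reach only later rows make up. A row lasts 1/8 s, in which the tool goes at most 62.5 mm and 10.7 degrees, less where a joint would pass 70% of its speed; a pose out of reach is approached as far as the arm can. A call with a gripper value outside its range is refused whole. The fingers move at their own pace and stop on an object; FORCE is the grip in N (left out, the last holds). Time passes only in rows, so rows that repeat a pose let the fingers close. It gives the time, the measured TCP pose, the force, the opening and the grip force at its end, in the units of the state.
- read_state(): the state, without advancing time (a new reading comes with each control period).
- read_camera(name): name is "scene" or "top" or "wrist"; returns a dict with "img" (480x640x3 uint8, red, green, blue), "fovy" (degrees; the focal length in pixels is half the picture's height over the tangent of half this angle, whatever the lens; pixels are square), "cx", "cy" (the principal point, pixels), "k1" (the pictures are not rectified: a ray, as slopes to the right and down, at radius r is drawn at 1 + k1 r^2 times it, then the intrinsics apply), "extrinsics" (4x4, takes a point from camera to world coordinates). Camera axes: x right, y down, z forward; pixel columns grow to the right and rows downward; lengths in mm; the calibration is good to about 2 mm. A picture is of the moment at which its call begins. There is no depth.
- close_job(): hands the job in; it is judged then, once.
The state is a dict: "clock": time; "q": joint angles; "dq": joint speeds; "joint_efforts": joint torques, N m; "eef_pos": TCP position; "ee_rot": TCP orientation; "contact_force": force on the tool from outside, world axes, zero at the start; "moment": the same for the moment, N m; "opening": opening from 0.0 (shut) to 1.0 (fully open); "gripper_force": force on a finger pad.
Only numpy, scipy, OpenCV 4.12 (cv2) and the standard library are available. Lean on these libraries where they do the work, as an engineer would, in place of code of your own. Each camera call takes 0.05 s, during which the arm holds its last target. There are 200 camera calls.

TASK

Clear the chopping board: sweep the three carrot ends with the fingers along the board and off its right-hand end into the open waste drawer, then push the drawer fully home under the board. Only push - do not pick the carrot ends up - and leave the two garlic bulbs on the board and everything around it where they are.

Things in the scene. Friction and masses are not known exactly. Their poses are not given: they have to be found in the camera images.
- board: wooden chopping board on a low frame, fixed to the worktop. Origin on the worktop under the middle of the board. It is 220 mm along its x axis and 320 mm along its y axis; its flat top is 72 mm above the worktop (board 15 mm thick, no raised rim; the dark line round three sides is flat). The waste drawer comes out from under its -y end (the right-hand end as the robot sees it), whose edge lies at board y = -160 mm
- drawer (a joint): the waste drawer's slide: 0 = shut, positive = pulled out along the board's -y axis, in m, at most 0.15; it starts 0.115 to 0.145 open. It needs about 2 N to start moving, stays where it is left and has no catch
- drawer_front (a point): middle of the outside of the drawer's wooden front, 24 mm above the worktop; moves with the drawer, axes as the board's. The front is 210 mm wide along x, 12 mm thick, from 6 to 54 mm above the worktop, but only to 42 mm in the finger notch (58 mm wide) at its middle. With the drawer shut this face stands 4 mm proud of the board's end, at board y = -164 mm
- drawer_in (a point): middle of the floor of the open steel tray behind the drawer's front, 10 mm above the worktop; moves with the drawer, axes as the board's. Inside, the tray is 180 mm wide along x, about 236 mm long and 44 mm deep; the part pulled out is an open trough between the board's end and the front
- carrot_end_a_mid (a point): nearest the board's near long side: off-cut of a carrot's leafy end, lying cut face down on the board: a squat orange disc, widest diameter 29 mm at 10 mm up, 17.5 mm high, with short green stalk stubs on top to 26 mm; 12 to 24 g, it slides when pushed at its side and tumbles into the drawer at the board's edge. This point is on its axis, 9 mm above the cut face
- carrot_end_b_mid (a point): in the middle lane of the board: off-cut of a carrot's leafy end, lying cut face down on the board: a squat orange disc, widest diameter 29 mm at 10 mm up, 17.5 mm high, with short green stalk stubs on top to 26 mm; 12 to 24 g, it slides when pushed at its side and tumbles into the drawer at the board's edge. This point is on its axis, 9 mm above the cut face
- carrot_end_c_mid (a point): nearest the board's far long side: off-cut of a carrot's leafy end, lying cut face down on the board: a squat orange disc, widest diameter 29 mm at 10 mm up, 17.5 mm high, with short green stalk stubs on top to 26 mm; 12 to 24 g, it slides when pushed at its side and tumbles into the drawer at the board's edge. This point is on its axis, 9 mm above the cut face
- garlic: white garlic bulb, 60 mm wide, 58 mm high, loose on the board's left-hand part, near side; origin at its foot. To be left alone
- garlic_b: white garlic bulb, 61 mm wide, 59 mm high, loose on the board's left-hand part, far side; origin at its foot. To be left alone
- jar_orange: glass jar of sweets with a red lid, 84 mm wide, 120 mm high, standing behind the board; origin at its foot. To be left alone
- beaker: light blue plastic beaker, 81 mm wide, 112 mm high, standing behind the board; origin at its foot. To be left alone
- salt_shaker: salt shaker with a grey cap, 44 mm wide, 90 mm high, to the left of the board; origin at its foot. To be left alone
- onion: red onion, 78 mm wide, 84 mm high, at the back left of the board; origin at its foot. To be left alone

How it is judged:
By the outcome, as a careful person would: the job done as asked, in the order asked, and still so for the second after the job is handed in, with the robot touching nothing.
It also fails if it takes over 58 s, if anything falls off the work surface, if the arm or the gripper's body presses on something with over 40 N, if the wrist force passes 120 N, or if a joint passes its speed limit or range.

## Working session

There is one attempt and no reset: what is moved stays moved. The work goes in short steps, Python scripts to look and compute and a shell command to move; the robot and the scene stay as the last step left them, time stands still between calls to the robot, and variables do not carry over. Pictures are saved under pics/ and viewed, at most 14 in all, crops included, and the job is handed in when it is done.

```bash
mkdir -p pics; cat > h.py <<'E'
import numpy as np, cv2
from rig import *
def shot(n):
    c=read_camera(n); c['img']=np.array(c['img']); return c
def K(c):
    f=240/np.tan(np.radians(c['fovy'])/2); return np.array([[f,0,c['cx']],[0,f,c['cy']],[0,0,1.]])
def ray(c,uv):
    p=cv2.undistortPoints(np.array(uv,float).reshape(-1,1,2),K(c),np.array([c['k1'],0,0,0,0.])).reshape(-1,2)
    E=np.array(c['extrinsics']); d=np.c_[p,np.ones(len(p))]@E[:3,:3].T
    return E[:3,3],d
def plane(c,uv,z):
    o,d=ray(c,uv); return o+d*((z-o[2])/d[:,2])[:,None]
def save(c,n): cv2.imwrite('pics/'+n,cv2.cvtColor(c['img'],cv2.COLOR_RGB2BGR))
E
python3 - <<'E'
from h import *
for n in('top','scene'):
    c=shot(n); save(c,n+'0.png'); print(n,c['fovy'],c['k1'],np.round(c['extrinsics'],2).tolist())
s=read_state(); print(s,grasp_offset)
E
```

```text
top 47.53213975532997 -0.09279822410914099 [[-0.01, -0.99, 0.13, 484.22], [-1.0, 0.01, 0.01, 136.6], [-0.01, -0.13, -0.99, 1171.45], [0.0, 0.0, 0.0, 1.0]]
scene 43.4122087048054 -0.1458290338965818 [[0.85, -0.24, 0.47, 125.79], [-0.53, -0.39, 0.75, -636.77], [0.01, -0.89, -0.46, 562.73], [0.0, 0.0, 0.0, 1.0]]
{'clock': 0.1, 'q': array([ 1.02840739e+00,  3.51202295e-01,  1.65233398e+00,  8.98803701e-06,
        1.13908577e+00, -8.45606847e-02]), 'dq': array([ 9.81348157e-04,  1.77473043e-06, -1.68305159e-03,  1.06485443e-03,
       -2.76032299e-03,  1.88524938e-04]), 'joint_efforts': array([ 6.27287282e-04, -4.98031425e+01, -2.85708171e+01,  6.99552102e-02,
        2.38376384e-02, -1.02461352e-04]), 'eef_pos': array([242.88971003, 493.10400024, 192.95427467]), 'ee_rot': array([-3.14056763e+00, -9.50727384e-05,  2.68376059e+00]), 'contact_force': array([-0.48790826, -0.32310091, -0.49735033]), 'moment': array([-0.02358786, -0.02290955, -0.00177488]), 'gripper_force': 0.0, 'opening': 0.9977924655332608} 18.8
```

View pics/top0.png

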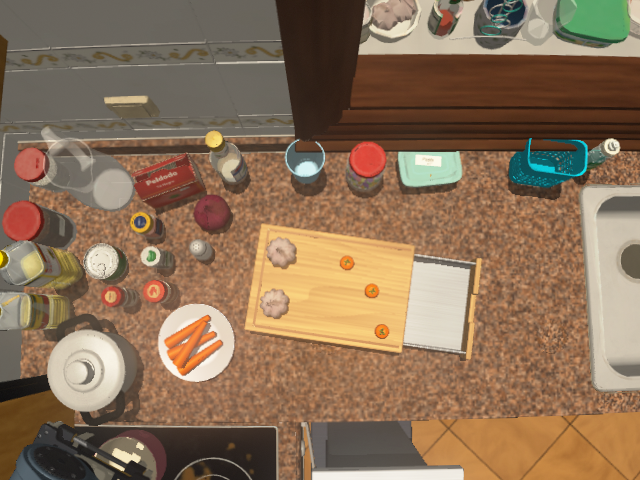

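View pics/scene0.png

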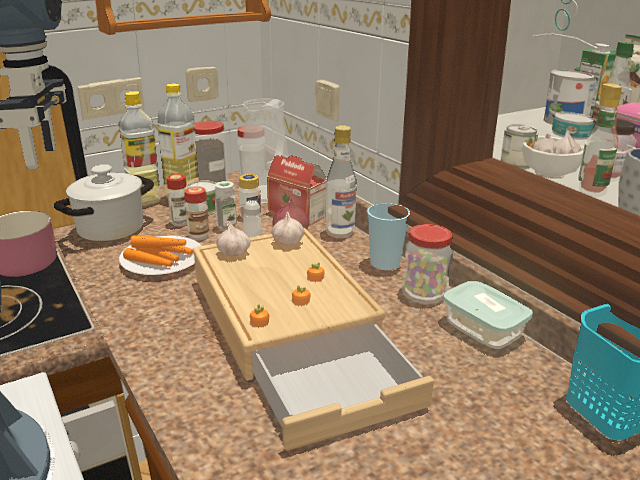

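The top view shows the board with corners near (262,227), (413,245), (402,351), (247,329). The carrot ends are at (347,263), (372,291), (382,331), and the drawer front runs (477,260)–(470,357). The drawer trough is clear in both views.

```bash
cat >> h.py <<'E'
def blobs(c,roi):
    h=cv2.cvtColor(c['img'],cv2.COLOR_RGB2HSV); m=((h[...,0]>=3)&(h[...,0]<=13)&(h[...,1]>190)&(h[...,2]>130)).astype(np.uint8)
    k=np.zeros_like(m); x0,y0,x1,y1=roi; k[y0:y1,x0:x1]=m[y0:y1,x0:x1]
    k=cv2.morphologyEx(k,cv2.MORPH_CLOSE,np.ones((5,5)))
    n,l,s,ce=cv2.connectedComponentsWithStats(k)
    return [((s[i,0]+s[i,2]/2-.5,s[i,1]+s[i,3]/2-.5),s[i].tolist()) for i in range(1,n) if s[i,4]>25]
E
python3 - <<'E'
from h import *
t=shot('top'); s=shot('scene')
bt=blobs(t,(245,225,480,360)); bs=blobs(s,(190,240,390,380))
print(bt,bs)
T=[b[0] for b in bt]; S=[b[0] for b in bs]
print('top',plane(t,T,82).round(1).tolist()); print('scene',plane(s,S,81).round(1).tolist())
# board corners by wood mask
h=cv2.cvtColor(t['img'],cv2.COLOR_RGB2HSV)
m=((h[...,0]>=12)&(h[...,0]<=24)&(h[...,1]>70)&(h[...,2]>150)).astype(np.uint8); m[:220]=0;m[365:]=0;m[:,:240]=0;m[:,490:]=0
m=cv2.morphologyEx(m,cv2.MORPH_OPEN,np.ones((3,3)))
n,l,st,ce=cv2.connectedComponentsWithStats(m)
for i in range(1,n):
    if st[i,4]<100: continue
    q=cv2.convexHull(np.argwhere(l==i)[:,::-1].astype(np.int32))
    r=cv2.minAreaRect(q); z=72 if st[i,4]>3000 else 54
    a=cv2.approxPolyDP(q,4,True).reshape(-1,2)
    print(st[i],a.tolist()); print(plane(t,a,z).round(1).tolist())
    w=plane(t,q.reshape(-1,2),z)[:,:2].astype(np.float32); print('rect mm',cv2.minAreaRect(w))
E
```

```text
[((np.float64(346.5), np.float64(262.0)), [340, 256, 14, 13, 82]), ((np.float64(371.0), np.float64(290.5)), [365, 284, 13, 14, 64]), ((np.float64(381.5), np.float64(331.0)), [375, 325, 14, 13, 73])] [((np.float64(319.0), np.float64(274.5)), [315, 270, 9, 10, 32]), ((np.float64(305.5), np.float64(297.5)), [302, 293, 8, 10, 27]), ((np.float64(259.0), np.float64(318.0)), [250, 311, 19, 15, 165])]
top [[579.0, 85.4, 82.0], [521.4, 37.7, 82.0], [441.2, 18.8, 82.0]]
scene [[578.7, 73.7, 81.0], [524.1, 25.3, 81.0], [438.9, 12.4, 81.0]]
[  240   220   206   145 20975] [[442, 223], [445, 246], [429, 364], [240, 362], [240, 234], [270, 220]]
[[657.2, -112.4, 72.0], [609.7, -116.5, 72.0], [374.1, -75.4, 72.0], [382.9, 300.3, 72.0], [640.0, 301.3, 72.0], [668.1, 239.8, 72.0]]
rect mm ((521.2492065429688, 93.6514663696289), (418.26666259765625, 289.8700256347656), 89.25206756591797)
[448 233  12  26 177] [[458, 233], [457, 256], [448, 257], [452, 235]]
[[638.6, -149.1, 54.0], [590.6, -144.8, 54.0], [588.8, -125.9, 54.0], [634.6, -136.3, 54.0]]
rect mm ((612.7592163085938, -138.50497436523438), (2
[... 452 characters left out ...]
0.7, -152.3, 54.0], [503.7, -168.0, 54.0]]
rect mm ((439.4115295410156, -174.0124053955078), (30.396583557128906, 141.93487548828125), 82.57380676269531)
[ 298  343  100   22 1035] [[397, 363], [329, 364], [298, 343], [397, 356]]
[[375.5, -14.1, 54.0], [375.6, 123.1, 54.0], [418.3, 185.2, 54.0], [389.5, -14.5, 54.0]]
rect mm ((389.7832336425781, 86.44046783447266), (203.0379180908203, 37.033050537109375), 83.01441192626953)
[474 350  16  13 127] [[489, 362], [474, 358], [474, 350], [486, 350]]
[[373.5, -201.8, 54.0], [382.2, -171.3, 54.0], [398.3, -171.9, 54.0], [397.7, -196.6, 54.0]]
rect mm ((385.901123046875, -186.79806518554688), (30.87725257873535, 24.11355209350586), 88.55554962158203)
```

```bash
python3 - <<'E'
from h import *
t=shot('top')
im=t['img'][215:365,240:490]; cv2.imwrite('pics/crop.png',cv2.cvtColor(cv2.resize(im,None,fx=3.2,fy=3.2,interpolation=cv2.INTER_CUBIC),cv2.COLOR_RGB2BGR))
w=plane(t,[(262,227),(413,245),(402,351),(247,329)],72); print(w.round(1).tolist())
print(np.linalg.norm(np.roll(w,-1,0)-w,axis=1).round(1))
E
```

```text
[[653.8, 256.2, 72.0], [612.7, -51.1, 72.0], [400.7, -22.2, 72.0], [447.9, 286.3, 72.0]]
[310.  214.  312.1 208.1]
```

View pics/crop.png

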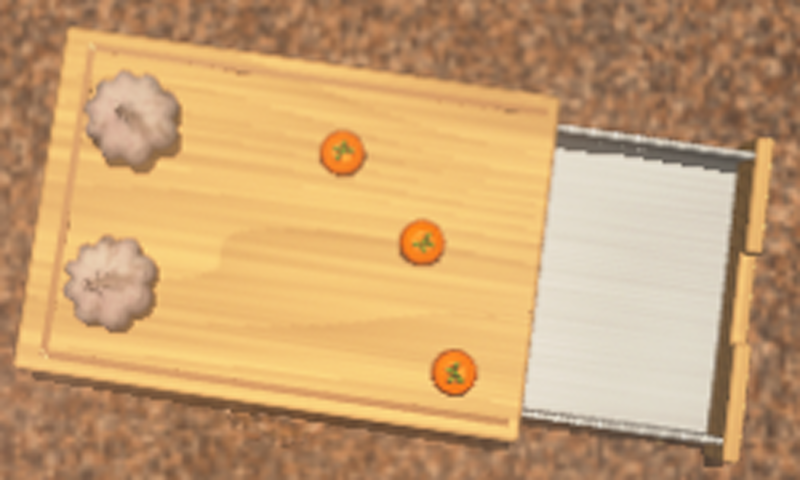

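The crop gives clean board corners at (70,28), (559,98), (517,440), (17,367). The top outer edge of the drawer front runs (773,140)–(738,462), and all three carrot ends are clear.

```bash
python3 - <<'E'
from h import *
t=shot('top'); f=lambda P:(np.array(P)+.5)/3.2-.5+[240,215]
w=plane(t,f([(70,28),(559,98),(517,440),(17,367)]),72)[:,:2]
print(w.round(1).tolist(),np.linalg.norm(np.roll(w,-1,0)-w,axis=1).round(1))
# rigid fit
B=np.array([[110,160],[110,-160],[-110,-160],[-110,160.]]); wc=w.mean(0)
U,S,V=np.linalg.svd((B-B.mean(0)).T@(w-wc)); R=(U@V).T
th=np.arctan2(R[1,0],R[0,0]); print('board',wc,th,np.linalg.det(R)); 
tb=lambda p:((p[:,:2]-wc)@R).round(1).tolist()
print('ends',tb(plane(t,[b[0] for b in blobs(t,(245,225,480,360))],82)))
print('front',tb(plane(t,f([(773,140),(740,462)]),54)))
print('garlic',tb(plane(t,f([(133,120),(111,284)]),100)))
print('-y dir',-R[:,1],'x dir',R[:,0])
C=lambda x,y:(wc+R@[x,y]).round(1)
for p in tb(plane(t,[b[0] for b in blobs(t,(245,225,480,360))],82)): print(p,'behind',C(p[0],p[1]+45),'edge',C(p[0],-165))
E
```

```text
[[661.3, 257.2], [612.1, -53.8], [398.4, -20.6], [447.3, 290.4]] [314.8 216.2 314.8 216.6]
board [529.76694253 118.28135494] -0.15561251772240486 0.9999999999999996
ends [[53.8, -24.8], [5.3, -81.8], [-72.1, -112.1]]
front [[103.0, -301.3], [-103.8, -302.8]]
garlic [[53.1, 106.2], [-48.5, 104.3]]
-y dir [-0.15498524 -0.98791678] x dir [ 0.98791678 -0.15498524]
[53.8, -24.8] behind [586.  129.9] edge [557.3 -53.1]
[5.3, -81.8] behind [529.3  81.1] edge [509.4 -45.5]
[-72.1, -112.1] behind [448.1  63.2] edge [433.  -33.6]
```

```bash
python3 -m crank '0 0 -0.15 0.025 -0.055 0 -0.68; 0 0 -0.3 0.05 -0.11 0 -0.68; 0 0 -0.45 0.075 -0.165 0 -0.68; 0 0 -0.6 0.1 -0.22 0 -0.68; 0 0 -0.75 0.125 -0.275 0 -0.68' && python3 -m crank '0 0 -0.13 0.02 -0.04 0 -0.68; 0 0 -0.26 0.04 -0.08 0 -0.68; 0 0 -0.39 0.06 -0.12 0 -0.68; 0 0 -0.519 0.079 -0.165 0 -0.68; 0 0 -0.519 0.079 -0.165 0 -0.68'
```

```text
clock: 0.92
eef_pos: [368.6, 216.6, 193.7]
ee_rot: [3.141, -0.0, 1.929]
contact_force: [0.3, 1.5, -0.8]
opening: 0.511
gripper_force: 0.0
clock: 1.55
eef_pos: [447.9, 51.2, 193.4]
ee_rot: [3.141, 0.0, 1.41]
contact_force: [-0.3, 0.8, 0.2]
opening: 0.161
gripper_force: 0.0
```

```bash
python3 -m crank '0 0 0 0 0.003 -0.05 -0.68; 0 0 0 0 0.003 -0.09 -0.68; 0 0 0 0 0.003 -0.115 -0.68; 0 0 0 0 0.003 -0.115 -0.68' && python3 - <<'E'
from h import *
a=shot('scene');b=shot('wrist'); c=a.copy(); c['img']=np.hstack([cv2.resize(a['img'][180:420,150:470],(400,300)),cv2.resize(b['img'],(400,300))]); save(c,'near1.png')
E
```

```text
clock: 2.05
eef_pos: [445.7, 57.0, 77.3]
ee_rot: [-3.138, 0.001, 1.416]
contact_force: [-1.0, -0.3, 0.2]
opening: 0.159
gripper_force: 0.0
```

View pics/near1.png

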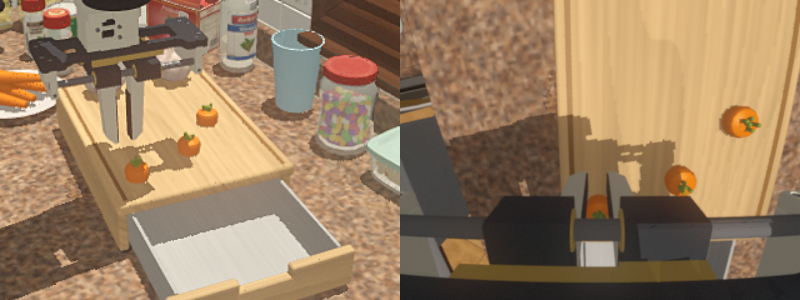

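```bash
python3 -m crank '0 0 0 -0.0020 -0.011 0 -0.68; 0 0 0 -0.0034 -0.0217 0 -0.68; 0 0 0 -0.0008 -0.031 0 -0.68; 0 0 0 0.0019 -0.0398 0 -0.68; 0 0 0 0.0045 -0.049 0 -0.68' && python3 -m crank '0 0 0 0.0026 -0.009 0 -0.68; 0 0 0 0.005 -0.018 0 -0.68; 0 0 0 0.0079 -0.027 0 -0.68; 0 0 0 0.0075 -0.037 0 -0.68; 0 0 0 0.0065 -0.046 0 -0.68' && python3 - <<'E'
from h import *
a=shot('scene'); c=a.copy(); c['img']=cv2.resize(a['img'][180:480,150:550],(800,600)); save(c,'near2.png')
E
```

```text
clock: 2.78
eef_pos: [451.9, 6.6, 78.5]
ee_rot: [3.141, -0.0, 1.414]
contact_force: [0.7, 0.8, 0.5]
opening: 0.16
gripper_force: 0.0
clock: 3.4
eef_pos: [457.9, -39.3, 78.4]
ee_rot: [-3.141, -0.0, 1.415]
contact_force: [0.1, 0.1, -0.6]
opening: 0.16
gripper_force: 0.0
```

View pics/near2.png

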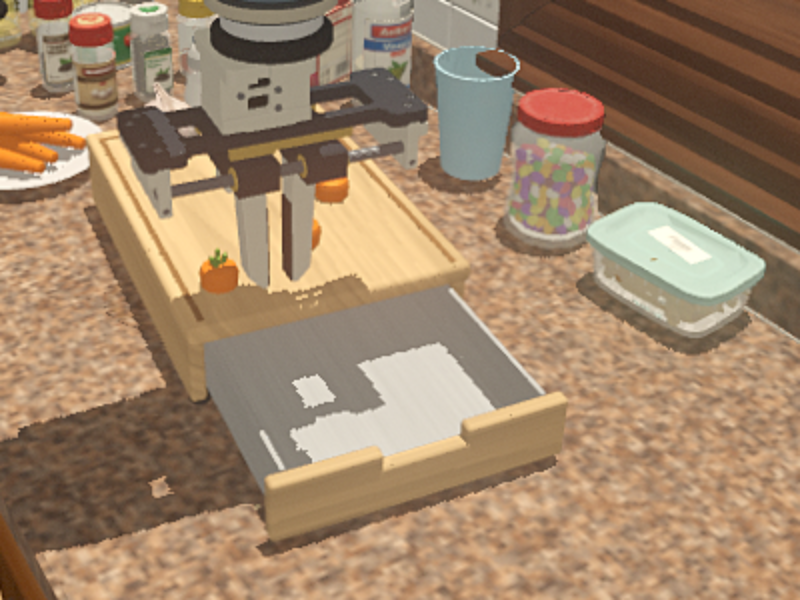

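The carrot slipped out on the near side of the fingers. It is still on the board, at about (218,272) in this crop. I'll lift, back off and measure it again.

```bash
python3 -m crank '0 0 0 0 0 0.05 -1; 0 0 0 0.01 0.05 0.06 -1; 0 0 0 0.02 0.11 0.06 -1; 0 0 0 0.03 0.17 0.06 -1;0 0 0 0.03 0.17 0.06 -1' && python3 - <<'E'
from h import *
t=shot('top'); save(t,'t3.png')
wc=np.array([529.77,118.28]);th=-.1556;R=np.array([[np.cos(th),-np.sin(th)],[np.sin(th),np.cos(th)]])
for b,s in blobs(t,(245,225,480,360)): p=plane(t,[b],82)[0,:2]; print(s,p.round(1),((p-wc)@R).round(1))
E
```

```text
clock: 4.08
eef_pos: [488.0, 134.4, 138.4]
ee_rot: [3.141, -0.0, 1.419]
contact_force: [-0.2, -0.7, -0.4]
opening: 0.004
gripper_force: 0.0
[369, 284, 9, 13, 60] [522.3  33.7] [  5.8 -84.7]
[378, 325, 11, 13, 48] [441.2  15.8] [ -71.7 -115. ]
```

```bash
python3 - <<'E'
from h import *
t=shot('top'); s=shot('scene'); c=dict(t); c['img']=np.hstack([cv2.resize(t['img'][215:365,280:430],(400,400),interpolation=2),cv2.resize(s['img'][200:400,190:390],(400,400),interpolation=2)]); save(c,'v4.png')
E
```

```text
(no output)
```

View pics/v4.png

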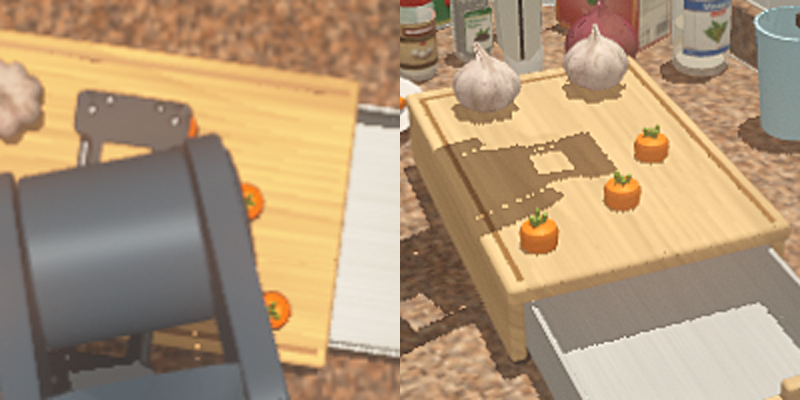

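The scene view shows A unmoved, at original pixel (259,317). In that earlier picture the fingertips stopped short of the board's edge although the reported TCP was past it. I'll check the robot against the cameras.

```bash
cat >> h.py <<'E'
def proj(c,P):
    E=np.linalg.inv(np.array(c['extrinsics'])); r=cv2.Rodrigues(E[:3,:3])[0]
    return cv2.projectPoints(np.array(P,float).reshape(-1,1,3),r,E[:3,3],K(c),np.array([c['k1'],0,0,0,0.]))[0].reshape(-1,2)
E
python3 - <<'E'
from h import *
s=shot('scene'); st=read_state(); print(st['eef_pos'],st['ee_rot'],K(s).round(1).tolist())
P=[[457.9,-39.3,78.4],st['eef_pos'],[441.2,18.8,81],[612.1,-53.8,72],[398.4,-20.6,72]]
q=proj(s,P); print(q.round(1).tolist())
print('tip seen near2',plane(s,[(287.5,322.5)],78.4)); 
# board right edge corners seen in near2: (195,342),(468,268)
print(plane(s,[(150+195/2,180+342/2),(150+468/2,180+268/2)],70).round(1))
t=shot('top'); print('K',K(t).round(1).tolist()); print(proj(t,P).round(1).tolist(), 'A z=72 check')
im=s['img'].copy(); cv2.drawMarker(im,tuple(int(v) for v in q[1].round()),(255,0,0),0,7); s['img']=cv2.resize(im[150:400,150:450],(720,600),interpolation=2); save(s,'v5.png')
E
```

```text
[487.85135887 130.34586857 138.34771254] [-3.14123468e+00  2.95681948e-04  1.41382329e+00] [[602.9, 0.0, 315.4], [0.0, 602.9, 246.3], [0.0, 0.0, 1.0]]
[[288.6, 333.5], [251.0, 242.3], [258.4, 315.4], [383.7, 310.3], [244.0, 343.6]]
tip seen near2 [[469.90689508 -15.18836169  78.4       ]]
[[396.2 -35.6  70. ]
 [608.3 -59.7  70. ]]
K [[545.0, 0.0, 317.2], [0.0, 545.0, 236.0], [0.0, 0.0, 1.0]]
[[410.2, 322.0], [324.9, 308.0], [381.4, 331.0], [414.4, 245.3], [401.2, 352.2]] A z=72 check
```

View pics/v5.png

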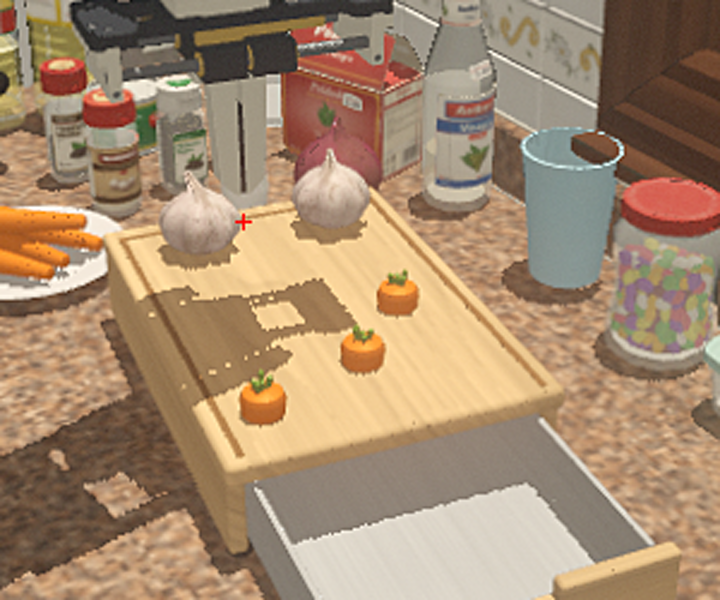

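The true fingertip is about 10–15 mm above the marked TCP in the picture, so the fingers passed over the carrot. I'll go back behind A and descend with force feedback until I touch the board.

```bash
python3 -m crank '0 0 0 -0.02 -0.035 0 -0.68; 0 0 0 -0.041 -0.070 0 -0.68; 0 0 0 -0.041 -0.070 -0.03 -0.68; 0 0 0 -0.041 -0.07 -0.06 -0.68; 0 0 0 -0.041 -0.07 -0.06 -0.68' && python3 -m crank '0 0 0 0 0 -0.003 -0.68; 0 0 0 0 0 -0.003 -0.68' && python3 -m crank '0 0 0 0 0 -0.002 -0.68; 0 0 0 0 0 -0.002 -0.68' && python3 -m crank '0 0 0 0 0 -0.002 -0.68; 0 0 0 0 0 -0.002 -0.68'
```

```text
clock: 4.95
eef_pos: [445.8, 60.4, 77.3]
ee_rot: [-3.138, 0.001, 1.413]
contact_force: [0.4, 0.7, 0.5]
opening: 0.158
gripper_force: 0.0
clock: 5.2
eef_pos: [447.5, 61.2, 76.2]
ee_rot: [3.14, -0.0, 1.415]
contact_force: [0.1, 0.9, 0.3]
opening: 0.161
gripper_force: 0.0
clock: 5.45
eef_pos: [447.1, 61.4, 73.6]
ee_rot: [3.141, -0.0, 1.415]
contact_force: [-0.0, -0.4, 0.1]
opening: 0.162
gripper_force: 0.0
clock: 5.7
eef_pos: [447.0, 61.4, 71.3]
ee_rot: [-3.141, 0.0, 1.415]
contact_force: [0.4, 0.3, -1.0]
opening: 0.165
gripper_force: 0.0
```

```bash
for i in 1; do python3 -m crank '0 0 0 0 0 -0.002 -0.68; 0 0 0 0 0 -0.002 -0.68' | grep -E 'eef_pos|contact'; python3 -m crank '0 0 0 0 0 -0.002 -0.68; 0 0 0 0 0 -0.002 -0.68'| grep -E 'eef_pos|contact'; python3 -m crank '0 0 0 0 0 -0.002 -0.68; 0 0 0 0 0 -0.002 -0.68'| grep -E 'eef_pos|contact'; done
```

```text
eef_pos: [446.9, 61.4, 69.3]
contact_force: [-0.6, -0.4, -0.8]
eef_pos: [446.9, 61.4, 67.3]
contact_force: [-0.1, -0.1, 0.1]
eef_pos: [447.0, 61.4, 65.3]
contact_force: [0.9, 0.9, 0.1]
```

```bash
python3 -m crank '0 0 0 0 0 -0.002 -0.68; 0 0 0 0 0 -0.002 -0.68' | grep -E 'eef_pos|contact'; python3 - <<'E'
from h import *
s=shot('scene'); st=read_state(); q=proj(s,[st['eef_pos'],st['eef_pos']+[0,0,12]]); print(q)
s['img']=cv2.resize(s['img'][220:370,180:330],(600,600),interpolation=2); save(s,'v6.png')
E
```

```text
eef_pos: [447.0, 61.4, 63.3]
contact_force: [-0.1, -0.1, 0.4]
[[249.3856081  310.61471026]
 [249.01181535 303.89387554]]
```

View pics/v6.png

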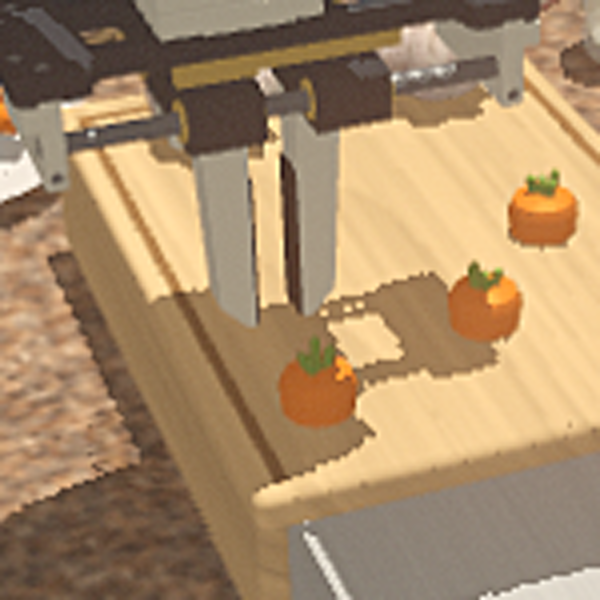

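The fingertips sit at crop (250,325) and (308,315), about 18 mm above the reported TCP and still clear of the board. I'll keep descending in guarded steps.

```bash
python3 -m crank '0 0 0 0 0 -0.003 -0.68; 0 0 0 0 0 -0.003 -0.68' | grep -E 'eef_pos|contact';python3 -m crank '0 0 0 0 0 -0.002 -0.68; 0 0 0 0 0 -0.002 -0.68' | grep -E 'eef_pos|contact';python3 -m crank '0 0 0 0 0 -0.002 -0.68; 0 0 0 0 0 -0.002 -0.68' | grep -E 'eef_pos|contact'
```

```text
eef_pos: [446.9, 61.4, 60.2]
contact_force: [0.4, -0.5, 0.0]
eef_pos: [447.0, 61.4, 58.3]
contact_force: [0.5, -0.6, -0.8]
eef_pos: [447.0, 61.4, 56.3]
contact_force: [0.6, -0.3, -0.4]
```

```bash
python3 -m crank '0 0 0 -0.0020 -0.013 0.001 -0.68; 0 0 0 -0.0042 -0.0267 0.001 -0.68; 0 0 0 -0.0015 -0.036 0.001 -0.68; 0 0 0 0.0011 -0.0447 0.001 -0.68; 0 0 0 0.0011 -0.0447 0.001 -0.68'; python3 - <<'E'
from h import *
s=shot('scene'); print(blobs(s,(190,240,390,380)),proj(s,[read_state()['eef_pos']+[0,0,18]]))
E
```

```text
clock: 8.12
eef_pos: [448.5, 16.0, 57.4]
ee_rot: [3.141, -0.0, 1.414]
contact_force: [0.6, -0.0, -0.6]
opening: 0.164
gripper_force: 0.0
[((np.float64(315.0), np.float64(274.0)), [307, 268, 17, 13, 122]), ((np.float64(300.5), np.float64(298.0)), [292, 292, 18, 13, 119]), ((np.float64(268.0), np.float64(324.0)), [259, 316, 19, 17, 241])] [[263.68327994 318.01289145]]
```

```bash
python3 -m crank '0 0 0 0.0027 -0.009 0 -0.68; 0 0 0 0.0053 -0.018 0 -0.68; 0 0 0 0.008 -0.027 0 -0.68; 0 0 0 0.0105 -0.036 0 -0.68; 0 0 0 0.0105 -0.036 0 -0.68'; python3 - <<'E'
from h import *
s=shot('scene'); print(blobs(s,(190,240,390,420)),proj(s,[read_state()['eef_pos']+[0,0,18]]))
E
```

```text
clock: 8.8
eef_pos: [458.8, -20.0, 57.4]
ee_rot: [3.141, -0.0, 1.414]
contact_force: [0.4, 0.9, 0.4]
opening: 0.164
gripper_force: 0.0
[((np.float64(315.5), np.float64(275.0)), [308, 270, 16, 11, 72]), ((np.float64(304.5), np.float64(298.5)), [300, 293, 10, 12, 79]), ((np.float64(284.0), np.float64(371.5)), [280, 366, 9, 12, 44])] [[282.13897066 328.14903165]]
```

A is in the drawer, at about px (284,371). Next is B.

```bash
python3 -m crank '0 0 0 0 0.01 0.045 -0.68; 0 0 0 0.035 0.05 0.045 -0.68; 0 0 0 0.071 0.101 0.045 -0.68; 0 0 0 0.071 0.101 0.01 -0.68; 0 0 0 0.071 0.101 0 -0.68' && python3 -m crank '0 0 0 0 0 0 -0.68; 0 0 0 -0.0025 -0.016 0 -0.68; 0 0 0 -0.005 -0.032 0 -0.68; 0 0 0 -0.0077 -0.049 0 -0.68; 0 0 0 -0.0077 -0.049 0 -0.68' ; python3 - <<'E'
from h import *
s=shot('scene'); print(blobs(s,(190,240,390,420)),proj(s,[read_state()['eef_pos']+[0,0,18]]))
E
```

```text
clock: 9.48
eef_pos: [528.3, 82.1, 55.7]
ee_rot: [-3.138, 0.001, 1.416]
contact_force: [-0.7, -1.1, -0.1]
opening: 0.161
gripper_force: 0.0
clock: 10.1
eef_pos: [521.8, 31.1, 57.7]
ee_rot: [3.141, 0.0, 1.413]
contact_force: [-0.7, -0.2, 0.0]
opening: 0.164
gripper_force: 0.0
[((np.float64(320.5), np.float64(274.5)), [318, 270, 6, 10, 32]), ((np.float64(306.5), np.float64(304.5)), [298, 297, 18, 16, 202]), ((np.float64(296.0), np.float64(368.0)), [292, 364, 9, 9, 35])] [[302.04713106 298.91687912]]
```

```bash
python3 -m crank '0 0 0 -0.0023 -0.015 0 -0.68; 0 0 0 -0.0046 -0.03 0 -0.68; 0 0 0 -0.007 -0.045 0 -0.68; 0 0 0 -0.0085 -0.055 0 -0.68; 0 0 0 -0.0105 -0.067 0 -0.68' && python3 -m crank '0 0 0 0 0 0 -0.68'; python3 - <<'E'
from h import *
s=shot('scene'); print(blobs(s,(190,240,420,440)),proj(s,[read_state()['eef_pos']+[0,0,18]]))
E
```

```text
clock: 10.78
eef_pos: [511.3, -35.1, 57.4]
ee_rot: [-3.142, 0.0, 1.415]
contact_force: [-0.0, -0.2, 0.0]
opening: 0.158
gripper_force: 0.0
clock: 10.9
eef_pos: [511.3, -35.1, 57.4]
ee_rot: [-3.141, 0.0, 1.414]
contact_force: [0.2, -0.2, -1.1]
opening: 0.159
gripper_force: 0.0
[((np.float64(290.5), np.float64(370.5)), [281, 364, 20, 14, 223])] [[319.5395934  322.26658049]]
```

```bash
python3 -m crank '0 0 0 0 0.01 0.045 -0.68; 0 0 0 0.025 0.065 0.045 -0.68; 0 0 0 0.05 0.12 0.045 -0.68; 0 0 0 0.0752 0.1667 0.045 -0.68; 0 0 0 0.0752 0.1667 0.01 -0.68' && python3 -m crank '0 0 0 0 0 -0.010 -0.68; 0 0 0 0 0 -0.010 -0.68; 0 0 0 -0.0025 -0.016 -0.01 -0.68; 0 0 0 -0.005 -0.032 -0.01 -0.68; 0 0 0 -0.0077 -0.049 -0.01 -0.68' ; python3 - <<'E'
from h import *
s=shot('scene'); print(blobs(s,(190,240,420,440)),proj(s,[read_state()['eef_pos']+[0,0,18]])); s['img']=cv2.resize(s['img'][220:445,180:480],(800,600)); save(s,'v7.png')
E
```

```text
clock: 11.58
eef_pos: [589.2, 136.2, 68.8]
ee_rot: [3.136, -0.002, 1.419]
contact_force: [-0.4, -0.8, 0.0]
opening: 0.162
gripper_force: 0.0
clock: 12.2
eef_pos: [579.0, 81.7, 58.1]
ee_rot: [3.141, -0.0, 1.414]
contact_force: [0.6, 0.6, 0.6]
opening: 0.159
gripper_force: 0.3
[((np.float64(320.5), np.float64(279.5)), [313, 273, 16, 14, 176]), ((np.float64(295.5), np.float64(369.0)), [292, 364, 8, 11, 43])] [[316.84050198 275.56607028]]
```

View pics/v7.png

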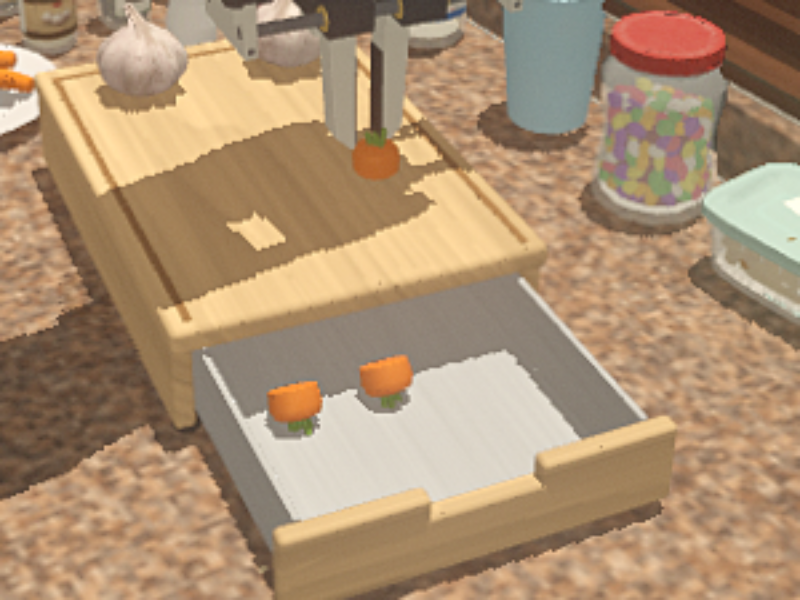

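A and B lie in the drawer, at crop (295,402) and (385,377). C is held in front of the fingers at (376,157).

```bash
python3 -m crank '0 0 0 -0.0025 -0.016 0 -0.68; 0 0 0 -0.005 -0.032 0 -0.68; 0 0 0 -0.0075 -0.048 0 -0.68; 0 0 0 -0.01 -0.064 0 -0.68; 0 0 0 -0.0122 -0.078 0 -0.68' && python3 -m crank '0 0 0 -0.002 -0.013 0 -0.68; 0 0 0 -0.0041 -0.026 0 -0.68; 0 0 0 -0.006 -0.038 0 -0.68; 0 0 0 -0.0075 -0.048 0 -0.68; 0 0 0 -0.0075 -0.048 0 -0.68' ; python3 - <<'E'
from h import *
s=shot('scene'); print(blobs(s,(190,240,420,440)))
E
```

```text
clock: 12.88
eef_pos: [566.6, 4.3, 57.4]
ee_rot: [-3.142, -0.0, 1.415]
contact_force: [-0.2, -0.2, 0.3]
opening: 0.161
gripper_force: 0.4
clock: 13.5
eef_pos: [559.1, -43.3, 57.4]
ee_rot: [-3.141, 0.0, 1.414]
contact_force: [-0.4, -0.2, 0.4]
opening: 0.159
gripper_force: 0.0
[((np.float64(352.5), np.float64(348.5)), [346, 343, 14, 12, 40]), ((np.float64(324.0), np.float64(360.5)), [315, 354, 19, 14, 127]), ((np.float64(290.0), np.float64(370.5)), [281, 364, 19, 14, 214])]
```

```bash
python3 -m crank '0 0 0 0 0.005 0.045 -0.68; 0 0 0 -0.02 -0.045 0.045 -0.68; 0 0 0 -0.04 -0.09 0.045 -0.68; 0 0 0 -0.06 -0.135 0.045 -0.68; 0 0 0 -0.081 -0.169 0.045 -0.68' && python3 -m crank '0 0 0 0 0 0 -0.68; 0 0 0 0 0 -0.04 -0.68; 0 0 0 0 0 -0.08 -0.68; 0 0 0 0 0 -0.095 -0.68; 0 0 0 0 0 -0.095 -0.68'; python3 - <<'E'
from h import *
s=shot('scene'); s['img']=cv2.resize(s['img'][180:480,180:580],(800,600)); save(s,'v8.png')
E
```

```text
clock: 14.18
eef_pos: [477.7, -212.9, 102.5]
ee_rot: [3.141, 0.0, 1.415]
contact_force: [0.5, -0.9, 0.0]
opening: 0.161
gripper_force: 0.0
clock: 14.8
eef_pos: [478.4, -211.0, 7.2]
ee_rot: [-3.141, -0.0, 1.416]
contact_force: [-0.4, -0.3, 0.4]
opening: 0.156
gripper_force: 0.0
```

View pics/v8.png

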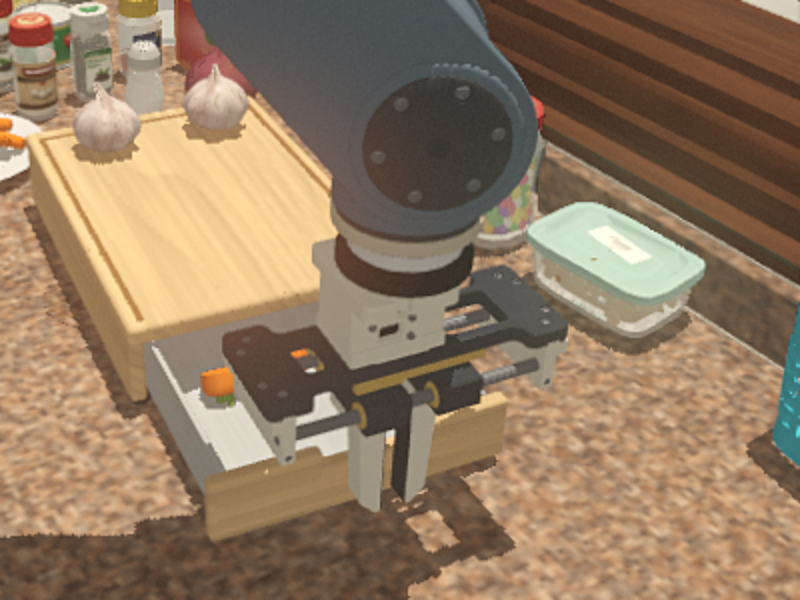

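```bash
python3 -m crank '0 0 0 0.0023 0.015 0.005 -0.68; 0 0 0 0.0047 0.03 0.005 -0.68; 0 0 0 0.0078 0.05 0.005 -0.68; 0 0 0 0.011 0.07 0.005 -0.68; 0 0 0 0.0141 0.09 0.005 -0.68' && python3 -m crank '0 0 0 0.003 0.019 0 -0.68; 0 0 0 0.0057 0.036 0 -0.68; 0 0 0 0.008 0.051 0 -0.68; 0 0 0 0.0091 0.058 0 -0.68; 0 0 0 0.0091 0.058 0 -0.68'
```

```text
clock: 15.48
eef_pos: [493.4, -120.5, 13.4]
ee_rot: [3.139, 0.001, 1.415]
contact_force: [1.5, -2.8, 0.8]
opening: 0.161
gripper_force: 1.3
clock: 16.1
eef_pos: [501.2, -63.1, 12.3]
ee_rot: [-3.141, -0.0, 1.415]
contact_force: [1.3, -0.5, -0.0]
opening: 0.162
gripper_force: 0.0
```

```bash
python3 - <<'E'
from h import *
s=read_state(); d=s['eef_pos'][:2]-[529.77,118.28]; print('board y',d@[.155,.988],'x',d@[.988,-.155],s['contact_force'])
c=shot('scene'); c['img']=cv2.resize(c['img'][180:480,180:580],(800,600)); save(c,'v9.png')
E
```

```text
board y -183.62739131401787 x -0.1635306794625669 [ 1.28738096 -0.46704768 -0.00358814]
```

View pics/v9.png

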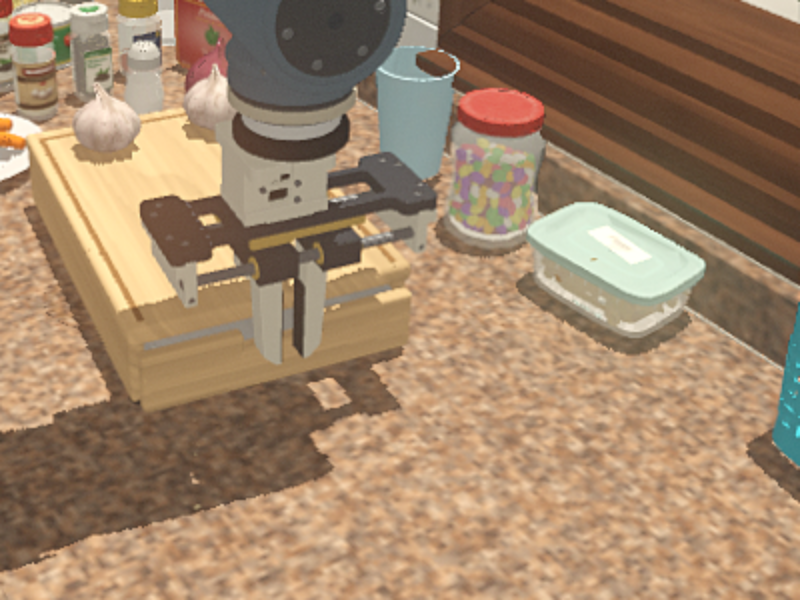

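The drawer is nearly shut, with about 10 mm still open. I'll finish in small force-checked steps.

```bash
for s in 1; do python3 -m crank '0 0 0 0.0005 0.003 0 -0.68; 0 0 0 0.0009 0.006 0 -0.68; 0 0 0 0.0009 0.006 0 -0.68' | grep -E 'eef_p|contact'; python3 -m crank '0 0 0 0.0005 0.003 0 -0.68; 0 0 0 0.0005 0.003 0 -0.68' | grep -E 'eef_p|contact'; python3 -m crank '0 0 0 0.0003 0.002 0 -0.68; 0 0 0 0.0003 0.002 0 -0.68' | grep -E 'eef_p|contact'; done
```

```text
eef_pos: [502.2, -57.5, 12.3]
contact_force: [-0.3, 0.4, 0.5]
eef_pos: [502.8, -54.5, 12.4]
contact_force: [-1.4, -2.4, -0.0]
eef_pos: [502.9, -54.2, 12.4]
contact_force: [-3.7, -16.9, -1.1]
```

The force rose to 17 N with no further travel, so the drawer is against its stop. I'll retreat and verify.

```bash
python3 -m crank '0 0 0 -0.003 -0.02 0 -0.68; 0 0 0 -0.0093 -0.06 0 -0.68; 0 0 0 -0.0155 -0.1 0.03 -0.68; 0 0 0 -0.0155 -0.14 0.09 -0.68; 0 0 0 -0.0155 -0.18 0.14 -0.68' && python3 -m crank '0 0 0 0 -0.05 0.03 -0.68; 0 0 0 0 -0.1 0.03 -0.68; 0 0 0 0 -0.1 0.03 -0.68'; python3 - <<'E'
from h import *
t=shot('top'); s=shot('scene'); print(blobs(t,(245,225,480,360)),blobs(s,(190,240,420,440)))
t['img']=np.hstack([cv2.resize(t['img'][180:380,230:490],(400,308)),cv2.resize(s['img'][180:434,180:510],(400,308))]); save(t,'v10.png')
E
```

```text
clock: 17.65
eef_pos: [487.6, -226.7, 145.5]
ee_rot: [3.141, -0.0, 1.415]
contact_force: [0.4, -0.0, -0.5]
opening: 0.158
gripper_force: 0.0
clock: 18.02
eef_pos: [487.4, -328.3, 173.8]
ee_rot: [3.141, 0.0, 1.412]
contact_force: [0.2, -0.0, -0.4]
opening: 0.158
gripper_force: 0.0
[] []
```

View pics/v10.png

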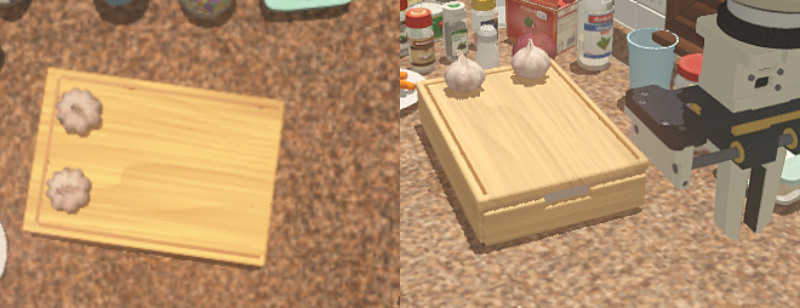

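The drawer is shut flush, the board holds only the two garlic bulbs, and nothing else has moved.

```bash
python3 -c "from rig import *; print(close_job())"
```

```text
the job is handed in; nothing more can be done
None
```

The three carrot ends are swept into the waste drawer and the drawer is pushed fully home. The last pictures show only the two garlic bulbs on the board, nothing else visibly moved. The job was handed in at about 18 s; the first sweep passed over one carrot end and was repeated lower.

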